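Set the air tank's push-lock regulator to the marked tyre pressure

TASK

Get the portable air tank ready for the bicycle tyres: pull the knob on top of its regulator straight up to unlock it, turn it until the gauge needle points at the brass marker clip on the gauge's rim (within the clip's width), then push the knob fully down again so that it locks there, and let go. The knob locks on teeth: if it will not go down, do not force it but rock it a little either way under light pressure until it drops in. Leave the other things on the bench as they are.

Things in the scene. Friction and masses are not known exactly. Their poses are not given: they have to be found in the camera images.
- air_tank: Grey steel air tank, 120 mm diameter, lying on two feet, fixed. Origin on the bench top under the axis of the regulator on its left end; z up, y along the tank (y = -150 to 55 mm, top at z = 132), -x its front with the gauge. Carrying handle at y = -50 to -130, 177 high; quick coupler out to y = 73 at z = 163; square regulator body 46 wide, up to z = 185.
- regulator_knob: Black ribbed round knob on the regulator, 44 mm diameter, 46 tall, axis z up; origin at the centre of its underside. Turns only while up, friction 0.06 N m, stays where left; clockwise from above raises the pressure. Four dogs in its skirt drop between the lock teeth: it goes home only where they find gaps (play about 1 deg each way, the next gap never over 15 deg away); elsewhere they land on the teeth, 5 mm above home.
- knob_top (a point): Centre of the knob's top face, on its axis, 231.5 mm above the bench when home.
- knob_slide (a joint): How far the knob is pulled up, m: 0 = home and locked; a spring click resists with about 5 to 7 N, its crest at 3.4 mm; the dogs clear the teeth at 5 mm; from about 6.5 mm it stays up by itself; its upper stop is at 7.8 mm.
- lock_ring: Toothed ring with stop clip inside the knob, fixed to the regulator, 37 mm across, teeth 5 mm high; not seen from outside. Origin on the knob's axis 185.5 mm above the bench. Its teeth and clip bear at most 50 N.
- dial_centre (a point): Centre of the 63 mm gauge's dial, on the needle's axis; z points out of the dial, which faces the tank's front and 45 deg upward; x is 12 o'clock.
- needle_tip (a point): Tip of the gauge needle (thin black, thick tail), 22.5 mm from the centre of the dial; x points outward along the needle, z out of the dial. The needle turns clockwise, 0.2 rad for each rad that the knob is turned clockwise seen from above.
- marker_mid (a point): Middle of the brass marker clip on the gauge's rim, 26 mm from the centre of the dial; x points outward, z out of the dial. The clip is 6.6 mm wide, 0.12 rad to either side of its middle, and is set 0.28 to 0.52 rad clockwise of the needle's start; it need not be touched.
- felt_pen: Bystander: black felt pen, 122 mm, lying in front of the tank. Origin under its middle.
- electrical_tape: Bystander: roll of black tape, 60 mm, lying at the right end of the tank. Origin under its middle.
- cutting_oil: Bystander: slim green bottle with a red pointed cap, 48 mm diameter, 175 mm tall, standing behind the regulator. Origin under its middle.
- tape_measure: Bystander: yellow tape measure, 98 x 36 x 64 mm, right of the tank. Origin under its middle.
- ratchet: Bystander: ratchet with black grip, 219 mm, lying before the tool box. Origin under its middle.

How it is judged (in metres and radians):
On the way, in this order (a step that is already met when the one before it is completed fails the run):
1. the knob is pulled up clear of its lock teeth (at least 5.5 mm) (value of joint knob_slide above 0.0055 m), for 0.2 s.
2. with the knob still up, the needle is brought to the marker clip (within 0.12 rad) (value of joint knob_slide above 0.0045 m and angle between the x axis of needle_tip and the x axis of marker_mid, either way round below 0.12 rad), for 0.2 s.
At the end, for the whole second after the job is handed in: The knob is fully down and locked (within 1.5 mm of home), at rest and released, and the needle points at the marker clip (within 0.12 rad of its middle, half the clip's width) (value of joint knob_slide below 0.0015 m and angle between the x axis of needle_tip and the x axis of marker_mid, either way round below 0.12 rad and contact force between the fingers and regulator_knob below 0.5 N and linear speed of regulator_knob below 0.01 m/s); the robot touches nothing.
It fails at once if the lock teeth or the stop clip are forced: more than 50 N between knob and lock ring (contact force between regulator_knob and lock_ring above 50 N).
It fails at once if another thing on the bench is moved by more than 25 mm (distance of any of felt_pen, electrical_tape, cutting_oil, tape_measure, ratchet from where it was at the start of the episode above 0.025 m).
It also fails if it takes over 61 s, if anything falls off the work surface, if the arm or the gripper's body presses on something with over 40 N, if the wrist force passes 120 N, or if a joint passes its speed limit or range.

ROBOT

A 7-joint arm with a two-finger parallel gripper is mounted at the origin on a cart in front of the work surface, level with it; the furniture and walls round the work are solid. World frame = base frame: x ahead of the robot, y to its left, z up, the work surface at z = 0. Lengths are in mm, angles in rad, forces in N, time in s.
With the tool pointing down it reaches from about 400 to 750 mm from the base axis. Payload 19.5 kg.
Tool frame: the origin (TCP) lies at the very end of the fingers, on their centre line; the grasp point (between the pads) lies 19 mm behind it (hold_point_z is the z of the grasp point in the tool frame, in mm); z points along the fingers, y is the line along which they close (so a half turn about z gives the same grasp; the last joint's range is limited). The gripper opens to 85 mm and grips with 20 to 120 N. Pads are 22 mm wide; open, the fingers measure 114 mm over their backs; the gripper's body (76 mm by 85 mm) begins 54 mm behind the grasp point. The pads swing forward as they close: fully open they stand 13 mm farther back than shut.
Start: joints at [-1.177, 0.707, -0.028, 1.485, 0.022, 0.951, -0.075], TCP at [242.713, 521.235, 231.268] pointing down, gripper open.
Joint ranges: [-2.71, 2.71], [-0.32, 2.16], [-1.57, 1.52], [0, 2.45], [-1.46, 4.6], [0, 2.02], [-2.83, 2.83]. Speed limits (rad/s): [1.89, 1.89, 2.57, 2.57, 3.01, 3.01, 3.01].

INTERFACE

Orientations are given as a unit quaternion [w, x, y, z].
In Python, from station import state, read_camera, calibration, close_job, hold_point_z gives the robot as it stands.
- The arm moves only by the shell command python3 -m inch 'ROWS' [FORCE]. ROWS is JSON, a list of rows, each a list of 5 numbers: the shift along the tool's x, y, z in m, then the turn about the tool's z in degrees, then the closure, from 0 (fully open) to 1 (shut). In form: [[x, y, z, turn, hand], ...]. A call has 1 to 20 rows; each row shifts and turns the commanded pose from where the row before left it, along the tool's axes as they then stand; what a row does not reach is not made up. A row lasts 1/12 s, in which the tool goes at most 41.7 mm and 7.16 degrees, less where a joint would pass 70% of its speed; a pose out of reach is approached as far as the arm can. A call with a gripper value outside its range is refused whole. The fingers move at their own pace and stop on an object; FORCE is the grip in N (left out, the last holds). Time passes only in rows, so rows that do not move let the fingers close. It gives the time, the measured TCP pose, the force, the opening and the grip force at its end, in the units of the state.
- state(): the state, without advancing time (a new reading comes with each control period).
- read_camera(name): name is "side" or "top"; returns the picture (480x640x3 uint8, red, green, blue); there is no depth.
- calibration(name): a dict with "fx", "fy", "cx", "cy" (pixels), "dist" ([k1, k2, p1, p2, k3] as OpenCV has them; the pictures are not rectified), "pose" (4x4, takes a point from camera to world coordinates). Camera axes: x right, y down, z forward; pixel columns grow to the right and rows downward; lengths in mm; the calibration is good to about 2 mm. A picture is of the moment at which its call begins. calibration takes no time and is no camera call.
- close_job(): hands the job in; it is judged then, once.
The state is a dict: "time_s": time; "qpos": joint angles; "joint_velocities": joint speeds; "joint_efforts": joint torques, N m; "ee_pos": TCP position; "eef_rot": TCP orientation; "contact_force": force on the tool from outside, world axes, zero at the start; "ft_torque": the same for the moment, N m; "finger_gap": opening from 0.0 (shut) to 1.0 (fully open); "grasp_force": force on a finger pad.
Only numpy, scipy, OpenCV 4.12 (cv2) and the standard library are available. Lean on these libraries where they do the work, as an engineer would, in place of code of your own. Each camera call takes 0.05 s, during which the arm holds its last target. There are 200 camera calls.

## Working session

There is one attempt and no reset: what is moved stays moved. The work goes in short steps, Python scripts to look and compute and a shell command to move; the robot and the scene stay as the last step left them, time stands still between calls to the robot, and variables do not carry over. Pictures are saved under pics/ and viewed, at most 10 in all, crops included, and the job is handed in when it is done.

```bash
mkdir -p pics; ls
python3 - <<'E'
from station import *
import cv2,json
for n in("side","top"):
    im=read_camera(n); cv2.imwrite(f"pics/{n}0.png",im[:,:,::-1]); c=calibration(n); print(n,{k:(v if k!='pose' else [[round(float(x),4) for x in r] for r in v]) for k,v in c.items()})
print(state(),hold_point_z)
E
```

```text
pics
side {'fx': 483.1210455709505, 'fy': 483.1210455709505, 'cx': 316.9903984873942, 'cy': 231.8359929862337, 'dist': array([-0.07101147,  0.        ,  0.        ,  0.        ,  0.        ]), 'pose': [[0.9498, -0.2059, 0.2354, 292.9014], [-0.3124, -0.5855, 0.7481, -937.1548], [-0.0162, -0.7841, -0.6204, 691.3138], [0.0, 0.0, 0.0, 1.0]]}
top {'fx': 470.33682601844714, 'fy': 470.33682601844714, 'cx': 319.8673012854263, 'cy': 238.00875028066193, 'dist': array([-0.07053225,  0.        ,  0.        ,  0.        ,  0.        ]), 'pose': [[0.0025, -0.9966, 0.0827, 432.8404], [-1.0, -0.0031, -0.007, -267.5698], [0.0072, -0.0826, -0.9966, 1013.9962], [0.0, 0.0, 0.0, 1.0]]}
{'time_s': 0.1, 'qpos': array([-1.17672748,  0.70701375, -0.02763216,  1.48493087,  0.02200072,
        0.95089366, -0.07549455]), 'joint_velocities': array([-0.00048458,  0.00108631,  0.00030115,  0.00050244,  0.0002903 ,
        0.0019072 , -0.00089062]), 'joint_efforts': array([ 2.58849934e-03, -8.84278178e+01,  1.23637307e+00, -2.36450332e+01,
        1.69374933e-02,  5.20964182e-03,  9.60412217e-05]), 'ee_pos': array([242.60963091, 521.06391038, 230.89462176]), 'eef_rot': array([-9.30498650e-05,  2.16156575e-01,  9.76358598e-01, -4.62399842e-04]), 'contact_force': array([ 0.56574183, -0.42928461,  0.47950844]), 'ft_torque': array([0.03131901, 0.00024616, 0.01649344]), 'grasp_force': 0.0, 'finger_gap': 1.0032779723216667} -18.700000000000003
```

View pics/side0.png

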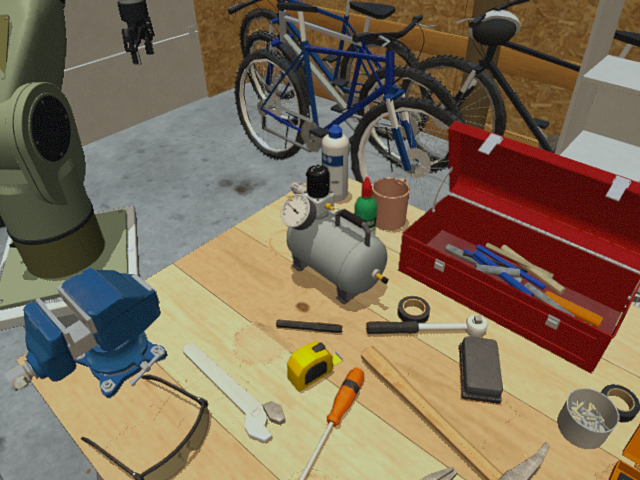

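View pics/top0.png

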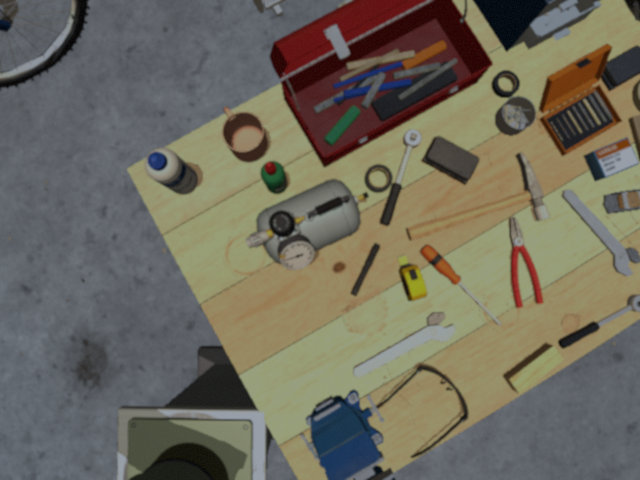

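Side view: knob near (317,180), gauge near (296,211). Top view: knob near (283,222), gauge near (296,253), green bottle near (273,176). I'll crop both around the regulator.

Run:
```python
import cv2,numpy as np
a=cv2.imread("pics/side0.png")[150:240,260:380];b=cv2.imread("pics/top0.png")[195:285,230:350]
f=lambda i:cv2.resize(i,None,fx=6,fy=6,interpolation=cv2.INTER_CUBIC)[:300*2]
cv2.imwrite("pics/c_side.png",f(a));cv2.imwrite("pics/c_top.png",f(cv2.convertScaleAbs(b,alpha=1.5)))
```

```text
(no output)
```

View pics/c_side.png

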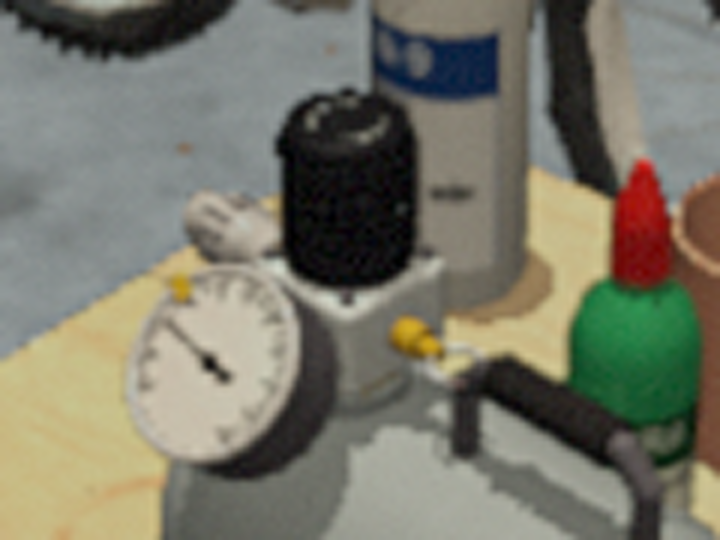

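View pics/c_top.png

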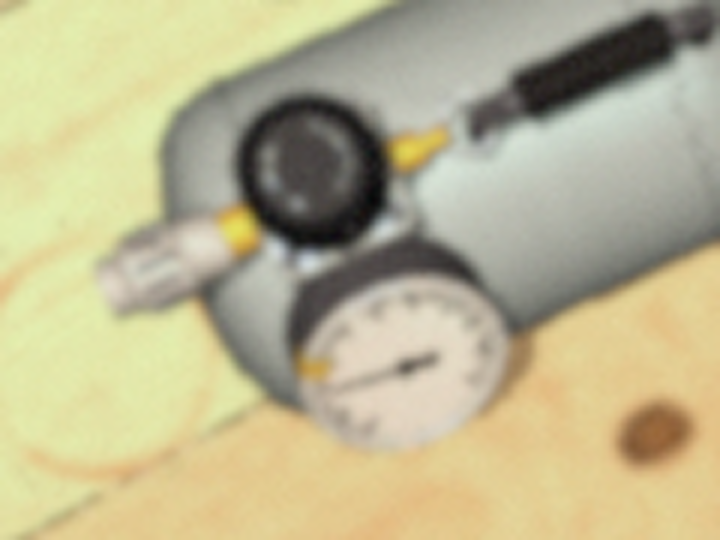

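The needle lies counter-clockwise of the yellow clip in both views. Pixels from the crops:

| Point | Top view | Side view |
|---|---|---|
| Knob top | (281.3,222.5) | (318,170) |
| Dial centre | (298.3,256.2) | (295.3,210.7) |
| Clip | (282.5,256.3) | (290.3,197.8) |
| Needle tip | (284.7,259.7) | (287.5,203) |

```bash
cat > h.py <<'E'
import numpy as np,cv2
from station import *
from scipy.spatial.transform import Rotation as R
def ray(n,p):
    c=calibration(n);K=np.array([[c['fx'],0,c['cx']],[0,c['fy'],c['cy']],[0,0,1]])
    u=cv2.undistortPoints(np.array([[p]],float),K,np.array(c['dist']))[0,0]
    T=np.array(c['pose']);d=T[:3,:3]@[*u,1];return T[:3,3],d/np.linalg.norm(d)
def tri(s,t):
    (a,d),(b,e)=ray('side',s),ray('top',t)
    k=np.linalg.lstsq(np.c_[d,-e],b-a,rcond=None)[0];p,q=a+k[0]*d,b+k[1]*e
    return (p+q)/2,np.linalg.norm(p-q)
def onplane(n,p,o,nv):
    a,d=ray(n,p);return a+d*(nv@(o-a))/(nv@d)
def dial(pts,D,front):
    nv=(front+[0,0,1])/np.sqrt(2);x=np.array([0,0,1])-nv*nv[2];x/=np.linalg.norm(x);y=np.cross(x,nv)  # y = 3 o'clock seen from outside
    return {k:[(lambda v:(round(np.degrees(np.arctan2(v@y,v@x)),1),round(float(np.hypot(v@y,v@x)),1)))(onplane(n,p,D,nv)-onplane(n,c,D,nv)) for n,p,c in L] for k,L in pts.items()}
def tool(target):
    s=state();q=s['eef_rot'];r=R.from_quat(np.r_[q[1:],q[0]]);return r.inv().apply(np.array(target)-s['ee_pos']),r.as_matrix().round(3)
E
python3 - <<'E'
from h import *
k,e=tri((318,170),(281.3,222.5));print("knob",k,e)
D,e=tri((295.3,210.7),(298.3,256.2));print("dial",D,e)
f=(D-k)*[1,1,0];f/=np.linalg.norm(f);print("front",f)
c1,e=tri((260+400/6,150+332/6),(230+410/6,195+150/6));print("brass R",c1,e)
c2,e=tri((260+200/6,150+222/6),(230+115/6,195+282/6));print("coupler",c2,e);print((c1-c2)/np.linalg.norm(c1-c2))
S=(295.3,210.7);T=(298.3,256.2)
print(dial({'clip':[('side',(290.3,197.8),S),('top',(282.5,256.3),T)],'needle':[('side',(287.5,203),S),('top',(284.7,259.7),T)]},D,f))
for n in('side','top'): print(n,[onplane(n,p,np.array([0,0,z]),np.array([0,0,1.])).round(1) for p,z in ([((318,170),231.5)] if n=='side' else [((281.3,222.5),231.5)])])
print(tool([*k[:2],290]))
E
```

```text
knob [ 525.0593857  -208.75052049  230.87172474] 2.8577806286063194
dial [ 471.3138964  -235.18132182  169.82527006] 2.751235230516965
front [-0.89735927 -0.44130075 -0.        ]
brass R [ 535.06548658 -234.21273045  166.51960434] 1.4800656074512548
coupler [ 495.1782155  -144.85838127  161.44672738] 1.4231080000603404
[ 0.40707808 -0.91192492  0.05177233]
{'clip': [(np.float64(-58.1), 29.9), (np.float64(-57.1), 29.9)], 'needle': [(np.float64(-79.3), 25.6), (np.float64(-74.6), 25.4)]}
side [array([ 526.2, -209.9,  231.5])]
top [array([ 523.6, -208.5,  231.5])]
(array([-564.10602877, -542.45071021,  -58.58351742]), array([[-0.907,  0.422, -0.   ],
       [ 0.422,  0.907, -0.001],
       [-0.   , -0.001, -1.   ]]))
```

```bash
python3 -m inch '[[-0.028,-0.027,-0.003,0,0],[-0.028,-0.027,-0.003,0,0],[-0.028,-0.027,-0.003,0,0],[-0.028,-0.027,-0.003,0,0],[-0.028,-0.027,-0.003,0,0],[-0.028,-0.027,-0.003,0,0],[-0.028,-0.027,-0.003,0,0],[-0.028,-0.027,-0.003,0,0],[-0.028,-0.027,-0.003,0,0],[-0.028,-0.027,-0.003,0,0],[-0.028,-0.027,-0.003,0,0],[-0.028,-0.027,-0.003,0,0],[-0.028,-0.027,-0.003,0,0],[-0.028,-0.027,-0.003,0,0],[-0.028,-0.027,-0.003,0,0],[-0.028,-0.027,-0.003,0,0],[-0.028,-0.027,-0.003,0,0],[-0.028,-0.027,-0.003,0,0],[-0.028,-0.027,-0.003,0,0],[-0.028,-0.027,-0.003,0,0]]' 40
python3 -m inch '[[0,0,0,7,0],[0,0,0,7,0],[0,0,0,7,0],[0,0,0,7,0],[0,0,0,7,0],[0,0,0,7,0],[0,0,0,7,0],[0,0,0,7,0],[0,0,0,7,0],[0,0,0,7,0],[0,0,0,7,0],[0,0,0,0,0],[0,0,0,0,0],[0,0,0,0,0]]'
python3 -c "
from h import *
print(tool([525,-209,290]),state()['qpos'].round(2),state()['contact_force'])"
```

```text
time_s: 1.77
ee_pos: [522.5, -206.7, 291.4]
eef_rot: [-0.0, 0.216, 0.976, -0.0]
contact_force: [1.1, 0.5, 0.9]
finger_gap: 0.998
grasp_force: 0.0
time_s: 2.93
ee_pos: [522.4, -204.6, 291.2]
eef_rot: [-0.0, 0.776, 0.631, -0.0]
contact_force: [0.0, -0.2, 0.5]
finger_gap: 0.996
grasp_force: 0.0
(array([-3.76359418,  3.4580413 ,  1.19672385]), array([[ 0.203,  0.979, -0.   ],
       [ 0.979, -0.203,  0.   ],
       [-0.   , -0.   , -1.   ]])) [ 0.16  0.64  0.3   1.44 -0.2   1.09  0.3 ] [ 0.01398554 -0.24845844  0.45250693]
```

```bash
python3 -m inch '[[-0.004,0.0035,0.01,0,0],[0,0,0.02,0,0],[0,0,0.02,0,0],[0,0,0.02,0,0],[0,0,0.015,0,0],[0,0,0.011,0,0],[0,0,0,0,0],[0,0,0,0,0],[0,0,0,0,0]]' 20
python3 -m inch '[[0,0,0,0,0.3],[0,0,0,0,0.35],[0,0,0,0,0.4],[0,0,0,0,0.42],[0,0,0,0,0.42],[0,0,0,0,0.42],[0,0,0,0,0.42]]'
python3 -c "
from h import *
cv2.imwrite('pics/s1.png',cv2.resize(read_camera('side')[120:240,250:400,::-1],None,fx=5,fy=5,interpolation=2))
r=tool([525,-209,195]);print(r[0],r[1].T@state()['contact_force'])"
```

```text
time_s: 3.68
ee_pos: [525.2, -209.7, 195.7]
eef_rot: [0.0, 0.777, 0.63, 0.0]
contact_force: [-0.0, 0.4, -0.1]
finger_gap: 0.999
grasp_force: 0.0
time_s: 4.27
ee_pos: [525.0, -209.3, 195.4]
eef_rot: [0.0, 0.777, 0.63, -0.0]
contact_force: [0.1, 0.1, -0.4]
finger_gap: 0.579
grasp_force: 0.0
[ 0.3182824  -0.06188826  0.33350008] [ 0.13849111 -0.05429735  0.56713772]
```

View pics/s1.png

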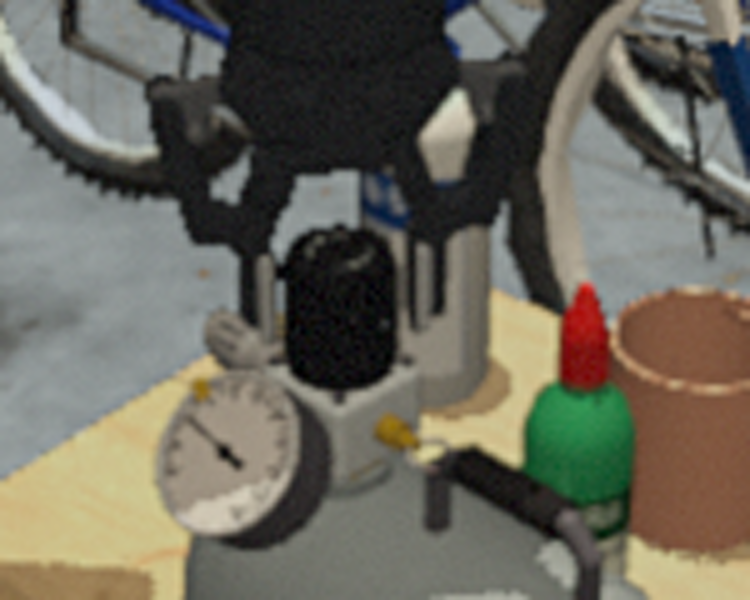

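The fingers straddle the knob (left pad ~(262,290), right ~(425,270)), and the dial stays visible. Closing now.

```bash
python3 -m inch '[[0,0,0,0,0.46],[0,0,0,0,0.5],[0,0,0,0,0.55],[0,0,0,0,0.6],[0,0,0,0,0.6],[0,0,0,0,0.6]]' 40
python3 -c "
from h import *
r=tool([525,-209,195]);print(r[0],r[1].T@state()['contact_force'],state()['ft_torque'])"
```

```text
time_s: 4.82
ee_pos: [524.4, -209.2, 195.5]
eef_rot: [-0.001, 0.777, 0.629, -0.0]
contact_force: [-6.3, 1.0, 6.9]
finger_gap: 0.511
grasp_force: 39.7
[0.31028144 0.52259214 0.47578477] [-0.35869622 -6.38827167 -6.8966701 ] [0.37849467 1.23321351 0.03003544]
```

```bash
python3 -m inch '[[0,-0.0005,-0.0005,0,0.6],[0,0,-0.001,0,0.6],[0,0,-0.001,0,0.6],[0,0,-0.001,0,0.6],[0,0,-0.001,0,0.6],[0,0,-0.001,0,0.6],[0,0,0,0,0.6],[0,0,0,0,0.6]]' 50
python3 -m inch '[[0,0,-0.0007,0,0.6],[0,0,-0.0007,0,0.6],[0,0,0,0,0.6],[0,0,0,0,0.6]]'
```

```text
time_s: 5.48
ee_pos: [524.4, -209.3, 201.1]
eef_rot: [-0.0, 0.777, 0.629, -0.0]
contact_force: [-4.9, 1.9, 4.0]
finger_gap: 0.506
grasp_force: 52.8
time_s: 5.82
ee_pos: [524.4, -209.2, 202.2]
eef_rot: [-0.0, 0.777, 0.629, -0.0]
contact_force: [-4.0, 1.1, 2.0]
finger_gap: 0.507
grasp_force: 52.7
```

```bash
python3 -m inch '[[0,0,-0.0005,0,0.6],[0,0,-0.0005,0,0.6],[0,0,0,0,0.6],[0,0,0,0,0.6],[0,0,0,0,0.6]]'
python3 -m inch '[[0,0,0,2,0.6],[0,0,0,4,0.6],[0,0,0,4,0.6],[0,0,0,0,0.6],[0,0,0,0,0.6],[0,0,0,0,0.6]]'
python3 -c "
from h import *
print(state()['ft_torque'])"
```

```text
time_s: 6.23
ee_pos: [524.4, -209.2, 203.2]
eef_rot: [-0.0, 0.777, 0.63, -0.0]
contact_force: [-4.6, 0.2, -0.9]
finger_gap: 0.508
grasp_force: 52.5
time_s: 6.73
ee_pos: [524.2, -209.1, 203.2]
eef_rot: [-0.0, 0.829, 0.559, -0.0]
contact_force: [-6.3, 2.3, -0.2]
finger_gap: 0.507
grasp_force: 52.4
[ 0.319207    1.53455846 -0.016813  ]
```

```bash
python3 -m inch '[[0,0,0,5,0.6],[0,0,0,5,0.6],[0,0,0,5,0.6],[0,0,0,5,0.6],[0,0,0,5,0.6],[0,0,0,5,0.6],[0,0,0,5,0.6],[0,0,0,5,0.6],[0,0,0,5,0.6],[0,0,0,5,0.6],[0,0,0,0,0.6],[0,0,0,0,0.6],[0,0,0,0,0.6]]'
python3 -c "
from h import *
a=read_camera('side')[180:240,260:340,::-1]
cv2.imwrite('pics/s2.png',cv2.resize(a,None,fx=9,fy=9,interpolation=2))
print(state()['ft_torque'],state()['qpos'].round(2))"
```

```text
time_s: 7.82
ee_pos: [523.3, -208.1, 202.7]
eef_rot: [-0.001, 0.988, 0.157, -0.002]
contact_force: [-12.8, 7.2, -0.4]
finger_gap: 0.51
grasp_force: 52.5
[1.64601756e+00 2.93500259e+00 1.73549016e-03] [ 0.04  0.8   0.58  1.58 -0.51  0.93 -0.46]
```

View pics/s2.png

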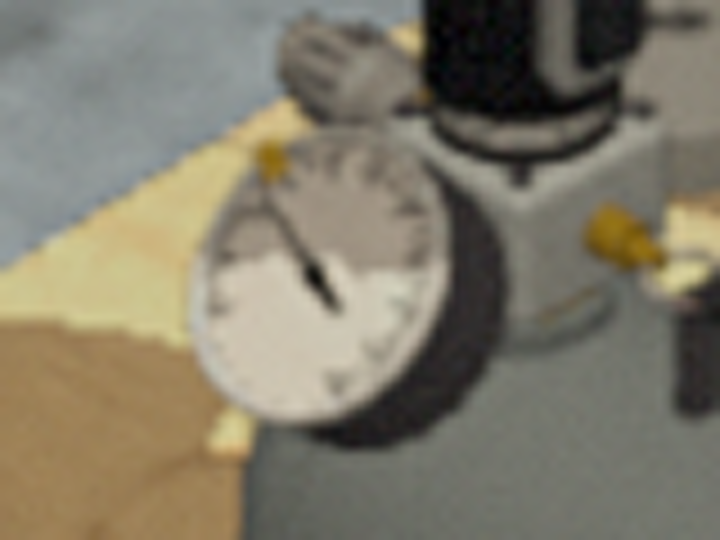

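Knob is up, and the needle is nearly at the clip. In crop pixels: dial centre (318,277), tip (264,190), clip (271,160). Measuring the gap that remains.

```bash
python3 -c "
from h import *
g=lambda x,y:(260+x/9-.44,180+y/9-.44)
S=g(318,277);D=np.array([471.3,-235.2,169.8]);f=np.array([-.897,-.441,0])
for t in((264,190),(261,186),(283,222)):print(dial({'clip':[('side',g(271,160),S)],'n':[('side',g(*t),S)]},D,f))
r=tool([0,0,0]);print(r[1].T@state()['contact_force'],r[1])"
```

```text
{'clip': [(np.float64(-58.8), 30.4)], 'n': [(np.float64(-67.9), 25.6)]}
{'clip': [(np.float64(-58.8), 30.4)], 'n': [(np.float64(-68.1), 26.9)]}
{'clip': [(np.float64(-58.8), 30.4)], 'n': [(np.float64(-68.4), 16.2)]}
[-10.30311793 -10.52757146   0.0897995 ] [[ 0.951  0.31  -0.003]
 [ 0.31  -0.951  0.003]
 [-0.003 -0.003 -1.   ]]
```

```bash
python3 -m inch '[[-0.0005,-0.0005,0,0,0.6],[-0.0005,-0.0005,0,5,0.6],[0,0,0,5,0.6],[0,0,0,5,0.6],[0,0,0,5,0.6],[0,0,0,5,0.6],[0,0,0,0,0.6],[0,0,0,0,0.6]]'
python3 -c "
from h import *
r=tool([0,0,0]);print(r[1].T@state()['contact_force'])"
```

```text
time_s: 8.53
ee_pos: [523.0, -207.3, 202.8]
eef_rot: [-0.001, 0.998, -0.061, -0.001]
contact_force: [-6.9, 8.8, -0.8]
finger_gap: 0.512
grasp_force: 52.5
[-7.89835443 -7.94957908  0.82100978]
```

```bash
python3 -m inch '[[-0.0005,-0.0005,0,0,0.6],[-0.0005,-0.0005,0,5,0.6],[0,0,0,5,0.6],[0,0,0,5,0.6],[0,0,0,5,0.6],[0,0,0,1,0.6],[0,0,0,0,0.6],[0,0,0,0,0.6],[0,0,0,0,0.6]]'
python3 -c "
from h import *
a=read_camera('side')[180:240,260:340,::-1]
cv2.imwrite('pics/s3.png',cv2.resize(a,None,fx=9,fy=9,interpolation=2))
r=tool([0,0,0]);print(r[1].T@state()['contact_force'],state()['qpos'].round(2))"
```

```text
time_s: 9.28
ee_pos: [523.0, -206.5, 203.1]
eef_rot: [-0.001, 0.971, -0.241, 0.0]
contact_force: [-1.6, 5.2, -1.3]
finger_gap: 0.511
grasp_force: 52.4
[-3.55828873 -4.99622614  1.4479434 ] [-0.05  0.86  0.81  1.59 -0.7   1.01 -1.09]
```

View pics/s3.png

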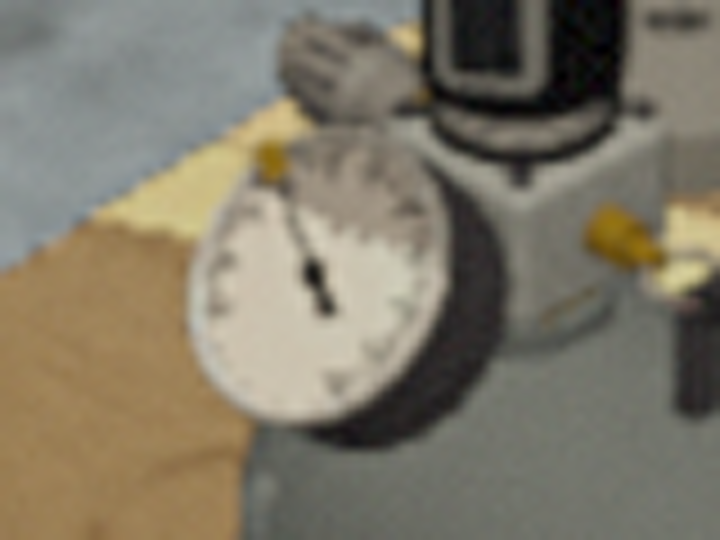

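Needle tip (279,182) lies on the line from centre (315,277) to clip (271,160), so it is on target. Next I push down gently and feel for the teeth.

```bash
python3 -m inch '[[-0.0004,-0.0004,0.0005,0,0.6],[0,0,0.0005,0,0.6],[0,0,0.0005,0,0.6],[0,0,0.0005,0,0.6],[0,0,0.0005,0,0.6],[0,0,0.0005,0,0.6],[0,0,0.0005,0,0.6],[0,0,0,0,0.6],[0,0,0,0,0.6]]'
python3 -c "
from h import *
r=tool([0,0,0]);print(r[1].T@state()['contact_force'])"
```

```text
time_s: 10.08
ee_pos: [522.9, -206.6, 200.5]
eef_rot: [-0.0, 0.97, -0.241, 0.001]
contact_force: [1.1, 7.8, 14.7]
finger_gap: 0.508
grasp_force: 53.8
[ -2.60984909  -7.44240575 -14.73319374]
```

```bash
for i in 1; do python3 -m inch '[[0,0,0.0003,1,0.6],[0,0,0,1,0.6],[0,0,0,1,0.6],[0,0,0,1,0.6],[0,0,0,0,0.6]]'; python3 -c "
from h import *
print(state()['ft_torque'])"; python3 -m inch '[[0,0,0,1,0.6],[0,0,0,1,0.6],[0,0,0,1,0.6],[0,0,0,1,0.6],[0,0,0,0,0.6]]'; python3 -c "
from h import *
print(state()['ft_torque'])"; done
```

```text
time_s: 10.5
ee_pos: [523.0, -206.4, 200.4]
eef_rot: [-0.001, 0.961, -0.275, 0.001]
contact_force: [-0.8, 8.8, 18.7]
finger_gap: 0.509
grasp_force: 54.4
[2.07482087 0.17035782 0.0697434 ]
time_s: 10.92
ee_pos: [523.1, -206.4, 200.2]
eef_rot: [-0.001, 0.951, -0.309, 0.001]
contact_force: [0.3, 8.7, 16.0]
finger_gap: 0.508
grasp_force: 54.2
[ 1.96044235 -0.17412275  0.10568239]
```

```bash
python3 -m inch '[[0,0,0.0002,1,0.6],[0,0,0,1,0.6],[0,0,0,1,0.6],[0,0,0,0,0.6],[0,0,0,0,0.6]]'; python3 -c "
from h import *
print(state()['ft_torque'])"; python3 -m inch '[[0,0,0,1,0.6],[0,0,0,1,0.6],[0,0,0,1,0.6],[0,0,0,1,0.6],[0,0,0,0,0.6],[0,0,0,0,0.6]]'; python3 -c "
from h import *
print(state()['ft_torque'])"
```

```text
time_s: 11.33
ee_pos: [523.1, -206.2, 199.4]
eef_rot: [-0.001, 0.943, -0.333, 0.001]
contact_force: [2.0, 7.0, 2.7]
finger_gap: 0.507
grasp_force: 52.9
[ 1.58289008 -0.64446462 -0.13225114]
time_s: 11.83
ee_pos: [523.1, -206.1, 199.2]
eef_rot: [-0.001, 0.931, -0.366, 0.0]
contact_force: [5.2, 7.1, 0.2]
finger_gap: 0.509
grasp_force: 52.8
[ 1.64223264 -1.12671386  0.04055907]
```

```bash
python3 -m inch '[[0,0,0.0005,0,0.6],[0,0,0.0005,0,0.6],[0,0,0,0,0.6],[0,0,0,0,0.6]]'; python3 -c "
from h import *
print(state()['ft_torque'])";python3 -m inch '[[0,0,0.0005,0,0.6],[0,0,0.0005,0,0.6],[0,0,0,0,0.6],[0,0,0,0,0.6]]'; python3 -c "
from h import *
print(state()['ft_torque'])
a=read_camera('side')[150:240,260:360,::-1]
cv2.imwrite('pics/s4.png',cv2.resize(a,None,fx=6.6,fy=6.6,interpolation=2))"
```

```text
time_s: 12.17
ee_pos: [523.1, -206.1, 198.1]
eef_rot: [-0.001, 0.931, -0.366, 0.0]
contact_force: [4.5, 7.1, -2.2]
finger_gap: 0.505
grasp_force: 52.6
[ 1.47122073 -1.20252737  0.05262729]
time_s: 12.5
ee_pos: [523.1, -206.1, 197.0]
eef_rot: [-0.001, 0.931, -0.366, 0.0]
contact_force: [5.4, 6.8, -3.6]
finger_gap: 0.502
grasp_force: 52.6
[ 1.48578022 -1.2289606   0.10809336]
```

View pics/s4.png

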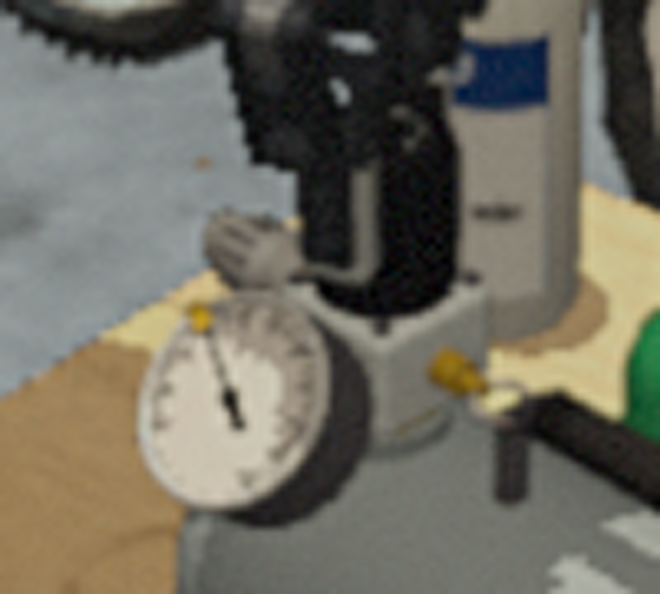

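The skirt now sits almost on the body and the spring pulls it down. The needle tip (206,335) still points at the clip (201,317). I'll push fully home.

```bash
python3 -m inch '[[0,0,0.0005,0,0.6],[0,0,0.0005,0,0.6],[0,0,0.0005,0,0.6],[0,0,0.0005,0,0.6],[0,0,0,0,0.6],[0,0,0,0,0.6]]'; python3 -m inch '[[0,0,0.0005,0,0.6],[0,0,0.0005,0,0.6],[0,0,0,0,0.6],[0,0,0,0,0.6]]'
```

```text
time_s: 13.05
ee_pos: [523.2, -206.1, 195.6]
eef_rot: [-0.001, 0.931, -0.366, 0.001]
contact_force: [3.8, 9.0, 6.2]
finger_gap: 0.506
grasp_force: 53.1
time_s: 13.38
ee_pos: [523.2, -206.2, 195.2]
eef_rot: [-0.001, 0.931, -0.366, 0.001]
contact_force: [1.4, 11.5, 17.7]
finger_gap: 0.507
grasp_force: 54.2
```

```bash
python3 -m inch '[[0,0,0,0,0.5],[0,0,0,0,0.4],[0,0,0,0,0.3],[0,0,0,0,0.2],[0,0,0,0,0],[0,0,0,0,0],[0,0,0,0,0],[0,0,0,0,0],[0,0,-0.01,0,0],[0,0,-0.02,0,0],[0,0,-0.03,0,0],[0,0,-0.03,0,0],[0,0,-0.03,0,0],[0,0,0,0,0],[0,0,0,0,0]]'
python3 -c "
from h import *
a=read_camera('side')[150:240,260:360,::-1]
cv2.imwrite('pics/s5.png',cv2.resize(a,None,fx=6.6,fy=6.6,interpolation=2))"
```

```text
time_s: 14.63
ee_pos: [522.3, -207.2, 316.0]
eef_rot: [0.0, 0.931, -0.366, 0.001]
contact_force: [0.1, -0.3, -0.7]
finger_gap: 1.0
grasp_force: 0.0
```

View pics/s5.png

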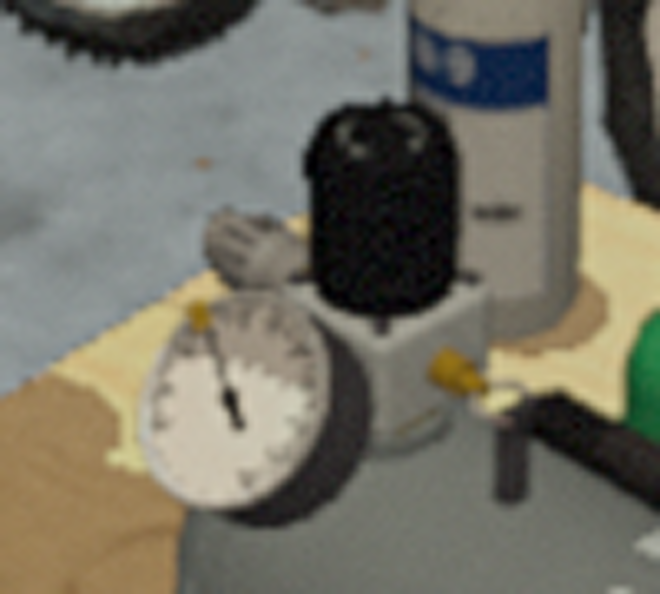

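The knob is at its original height (top edge at crop row 100, the same image row as at the start). The needle (206,338) points at the clip (200,314), and the gripper is clear.

```bash
python3 -c "
from station import *
print(close_job())"
```

```text
the job is handed in; nothing more can be done
None
```

I pulled the regulator knob up, turned it about 120° clockwise until the needle pointed at the brass clip, pushed it home on its teeth and let go, then handed the job in after about 15 s; no verdict came back, but the last picture shows the needle on the clip and the knob back at its starting height.

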